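# Balance a sealed tube with a hidden plug on the balance stand

### The arm

A 6-joint arm with a two-finger parallel gripper is mounted at the origin on the work surface; the furniture and walls round the work are solid. World frame = base frame: x ahead of the robot, y to its left, z up, the work surface at z = 0. Lengths are in m, angles in degrees, forces in N, time in s.
With the tool pointing down it reaches from about 0.3 to 0.75 m from the base axis. Payload 8.5 kg.
Tool frame: the origin (TCP) lies midway between the tips of the shut fingers; the grasp point (between the pads) lies 19 mm behind it (env.hold_point_z is the distance from the TCP to the grasp point, in m); z points along the fingers, y is the line along which they close (so a half turn about z gives the same grasp; the last joint's range is limited). The gripper opens to 85 mm and grips with 20 to 120 N. Pads are 22 mm wide; open, the fingers measure 114 mm over their backs; the gripper's body (76 mm by 85 mm) begins 54 mm behind the grasp point. The pads swing forward as they close: fully open they stand 13 mm farther back than shut.
Start: joints at [55.56, 21.807, 74.336, -0, 83.858, -12.336], TCP at [0.207, 0.51, 0.231] pointing down, gripper open.
Joint ranges: [-178.18, 178.18], [-50.72, 133.34], [12.68, 142.11], [-81.47, 261.47], [9.98, 163.14], [-165.26, 165.26]. Speed limits (degrees/s): [136.94, 136.94, 180, 180, 180, 180].

### API

Orientations are given as a 3x3 rotation matrix whose columns are the frame's x, y, z axes.
In Python, from rig import observe, get_image, camera_info, env gives the robot as it stands.
- The arm moves only by the tool drive_tool, never from a script. Its arguments are lists of equal length, an entry for each row: "offset": the shift along the tool's x, y, z in units of 40 mm (1.0 is 40 mm), a list of three; "turn": the turn, a rotation vector about the tool's x, y, z in units of 6 degrees (1.0 is 6 degrees), a list of three; "hand": the opening, from 0 (shut) to 1 (fully open). A call has exactly 10 rows; each row shifts and turns the commanded pose from where the row before left it, along the tool's axes as they then stand; what a row does not reach is not made up. A row lasts 1/8 s, in which the tool goes at most 62.5 mm and 10.7 degrees, less where a joint would pass 70% of its speed; a pose out of reach is approached as far as the arm can. A call is refused whole if a number of a shift passes 1 or a number of a turn 1, either way. A call with a gripper value outside its range is refused whole. The fingers move at their own pace and stop on an object; "newtons" is the grip in N (left out, the last holds). Time passes only in rows, so rows that do not move let the fingers close, or fill a call up. It gives the time, the measured TCP pose, the force, the opening and the grip force at its end, in the units of the state.
- observe(): the state, without advancing time (a new reading comes with each control period).
- get_image(name): name is "scene" or "top" or "wrist"; returns the picture (480x640x3 uint8, blue, green, red); there is no depth.
- camera_info(name): a dict with "fx", "fy", "cx", "cy" (pixels), "world_to_cam" (4x4, takes a point from world to camera coordinates). Camera axes: x right, y down, z forward; pixel columns grow to the right and rows downward; lengths in m; the calibration is good to about 2 mm. A picture is of the moment at which its call begins: read the wrist's pose just before it. camera_info takes no time and is no camera call; for the wrist camera it gives the pose at the moment of the call.
- env.close_job(): hands the job in; it is judged then, once.
The state is a dict: "time_s": time; "q": joint angles; "qvel": joint speeds; "joint_efforts": joint torques, N m; "position": TCP position; "tool_rot": TCP orientation; "ft_force": force on the tool from outside, world axes, zero at the start; "wrist_torque": the same for the moment, N m; "grip_width": finger opening in m; "gripper_force": force on a finger pad.
Only numpy, scipy, OpenCV 4.12 (cv2) and the standard library are available. Lean on these libraries where they do the work, as an engineer would, in place of code of your own. Each camera call takes 0.05 s, during which the arm holds its last target. There are 200 camera calls.

### The job

A heavy metal plug is stuck somewhere inside the sealed square tube. Lift the tube level at trial points, a little way off the table, to feel where it balances, then lay it gently lengthwise on the balance stand so that it stays level by itself on the orange middle pad, clear of both end stops, and let go. Do not let the tube tip over or bear down hard on the stand, and leave the other things where they are.

Things in the scene. Friction and masses are not known exactly. Their poses are not given: they have to be found in the camera images.
- tube_center (a point): Geometric centre, half-way up (15 mm above the underside), of the loose sealed aluminium tube with blue end caps: a rectangular bar 300 mm long along its own y, 24 mm wide along x, 30 mm high along z, with thin black marks on top every 25 mm. It starts flat on the table.
- tube: The same tube; origin at the centre of its underside, axes as above. Total mass 0.35 to 0.55 kg, unevenly spread: an unseen plug is stuck inside, so the balance point lies on the tube's long axis anywhere up to about 70 mm to either side of the centre, different each time. The plug does not shift in use.
- stand_top (a point): Centre of the flat upper face of the orange pad of the balance stand, 50 mm above the table. The pad is 16 mm along the stand's y (its length) and 18 mm along its x, narrower than the tube, so fingers can straddle it; z is up. The tube stays level only if its balance point lies over this pad. A grey block warmer, 170 mm high, stands about 0.1 m beyond the stand, from x = 0.57 on: keep tube and gripper clear.
- stand: Balance stand fixed to the table: grey base plate 60 x 185 x 10 mm, length along y; orange-topped post in the middle; 80 mm to either side along y a round end stop, 16 mm across, with a black top 45.5 mm above the table (4.5 mm lower than the pad), which catches a tube that tips (at about 3 degrees). Origin at the centre of the plate's underside.
- oil_bottle: Small brown dropper bottle, 29 mm across, 62 mm high; leave alone. Origin under its centre.
- lab_timer: White bench timer, 66 x 70 x 30 mm; leave alone. Origin under its centre.

How it is judged:
By the outcome, as a careful person would: the job done as asked, in the order asked, and still so for the second after the job is handed in, with the robot touching nothing.
It also fails if it takes over 72 s, if anything falls off the work surface, if the arm or the gripper's body presses on something with over 40 N, if the wrist force passes 120 N, or if a joint passes its speed limit or range.

## Working session

There is one attempt and no reset: what is moved stays moved. The work goes in short steps, Python scripts to look and compute and a tool call to move; the robot and the scene stay as the last step left them, time stands still between calls to the robot, and variables do not carry over. Pictures are saved under pics/ and viewed, at most 10 in all, crops included, and the job is handed in when it is done.

Besides the shell and the picture viewer there is one more tool, called after "Emit:" as name(argument=value, ...), one argument or row to a line, values as JSON. drive_tool: Moves the arm, as the interface text tells. Its arguments: {"type":"object","properties":{"offset":{"type":"array"},"turn":{"type":"array"},"hand":{"type":"array"},"newtons":{"type":"number"}},"required":["offset","turn","hand"]}

```bash
mkdir -p pics; ls; python3 - <<'E'
from rig import observe,get_image,camera_info,env
import cv2,numpy as np
s=observe();print(s)
for n in("top","scene"):
    cv2.imwrite(f"pics/{n}0.png",get_image(n)); print(n,camera_info(n))
print(env.hold_point_z)
E
```

```text
pics
{'time_s': 0.0, 'q': array([ 5.55587628e+01,  2.18398219e+01,  7.43844296e+01, -9.10844802e-04,
        8.38588743e+01, -1.23357747e+01]), 'qvel': array([ 0.00156492,  0.06279018,  0.06467395,  0.11805419, -0.01806317,
       -0.03383196]), 'joint_efforts': array([-3.84803925e-04, -4.48446965e+01, -2.31282628e+01, -2.21423893e-04,
        4.67122940e-03, -1.94412763e-05]), 'position': array([0.20680611, 0.50931811, 0.23072464]), 'tool_rot': array([[-9.26493284e-01,  3.76310435e-01, -8.07490386e-04],
       [ 3.76311186e-01,  9.26492546e-01, -1.20543861e-03],
       [ 2.94514698e-04, -1.42069844e-03, -9.99998947e-01]]), 'ft_force': array([ 0.94226892, -0.21623654,  0.35378715]), 'wrist_torque': array([ 0.02215894,  0.02273289, -0.02826311]), 'gripper_force': 0.0, 'grip_width': 0.08529145984713285}
top {'fx': 549.853493309959, 'fy': 549.853493309959, 'cx': 323.51925892517704, 'cy': 230.35656199982387, 'world_to_cam': array([[-9.24730928e-04, -9.99975778e-01, -6.89838049e-03,
        -3.30654923e-02],
       [-9.92048708e-01,  1.78552640e-03, -1.25841859e-01,
         4.31754073e-01],
       [ 1.25851128e-01,  6.72715959e-03, -9.92026330e-01,
         1.31071075e+00],
       [ 0.00000000e+00,  0.00000000e+00,  0.00000000e+00,
         1.00000000e+00]])}
scene {'fx': 603.6317202385412, 'fy': 603.6317202385412, 'cx': 323.1093433618065, 'cy': 240.9837755447604, 'world_to_cam': array([[-0.72763918, -0.68591315,  0.00802276,  0.28043775],
       [-0.42283474,  0.43928618, -0.79261493,  0.26598003],
       [ 0.54014072, -0.58012998, -0.60966975,  1.39087306],
       [ 0.        ,  0.        ,  0.        ,  1.        ]])}
0.0187
```

View pics/top0.png

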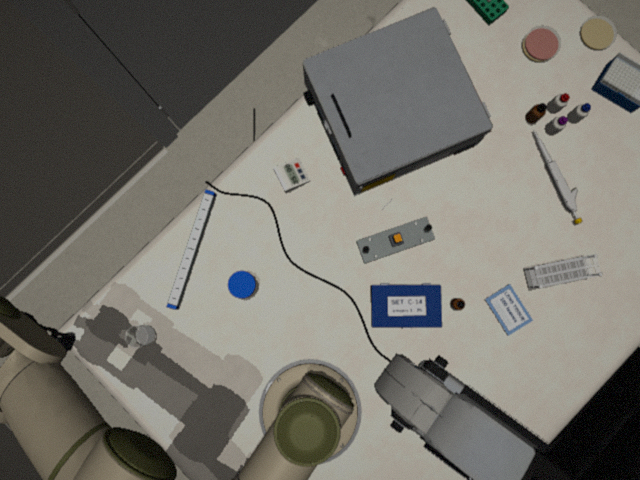

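View pics/scene0.png

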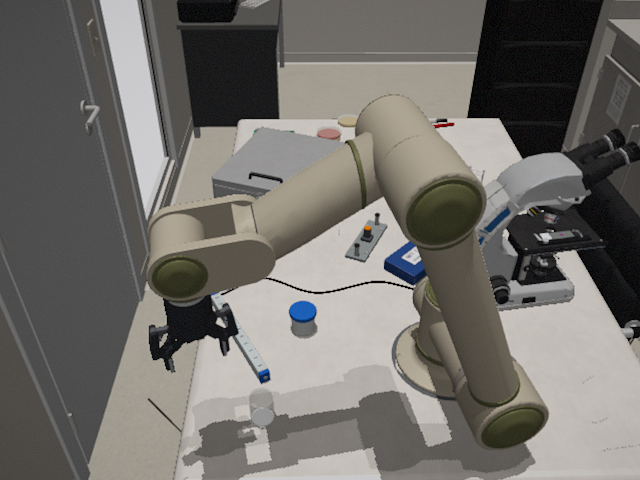

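The top view shows the tube from about (210,190) to (173,307). The stand's pad is at (397,239) with stops at (365,248) and (428,228). The timer is at (292,175), the bottle at (457,304), and a cable lies near the tube's far end.

```bash
cat > h.py <<'E'
import numpy as np,cv2
from rig import observe,get_image,camera_info,env
def ray(ci,uv,z):
    M=np.array(ci["world_to_cam"]);R,t=M[:3,:3],M[:3,3];o=-R.T@t
    d=R.T@np.array([(uv[0]-ci["cx"])/ci["fx"],(uv[1]-ci["cy"])/ci["fy"],1.]);return o+d*(z-o[2])/d[2]
def blobs(img,lo,hi,box,amin=8):
    x0,y0,x1,y1=box;m=np.zeros(img.shape[:2],np.uint8)
    m[y0:y1,x0:x1]=cv2.inRange(cv2.cvtColor(img,cv2.COLOR_BGR2HSV),lo,hi)[y0:y1,x0:x1]
    n,_,st,c=cv2.connectedComponentsWithStats(m)
    return m,[(c[i],int(st[i,4])) for i in range(1,n) if st[i,4]>=amin]
E
python3 - <<'E'
from h import *
im=cv2.imread("pics/top0.png");ci=camera_info("top")
m,b=blobs(im,(95,120,50),(130,255,255),(155,175,222,315),5)
for c,a in b: print("blue",c,a,ray(ci,c,.03))
# whole tube: blue or bluish-white stripe
r,bb=None,None
m,b=blobs(im,(8,150,120),(25,255,255),(380,225,410,255))
for c,a in b: print("pad",c,a,ray(ci,c,.05))
m,b=blobs(im,(0,0,0),(180,255,50),(350,215,440,262),4)
for c,a in b: print("black",c,a,ray(ci,c,.0455))
hsv=cv2.cvtColor(im,cv2.COLOR_BGR2HSV)
cv2.imwrite("pics/crop0.png",cv2.resize(np.hstack([im[170:330,150:260],im[170:330,345:455]]),None,fx=3.5,fy=3.5,interpolation=2))
E
```

```text
blue [209.55172414 192.13793103] 29 [0.52635713 0.24582067 0.03      ]
blue [171.7        306.13333333] 30 [0.24938812 0.32946401 0.03      ]
pad [397.5 237.5] 48 [ 0.41131922 -0.21024793  0.05      ]
black [427.38709677 227.67741935] 31 [ 0.43540949 -0.28284861  0.0455    ]
black [393.76923077 240.23076923] 13 [ 0.40527182 -0.20179318  0.0455    ]
black [365.35483871 249.32258065] 31 [ 0.38355217 -0.13363266  0.0455    ]
```

View pics/crop0.png

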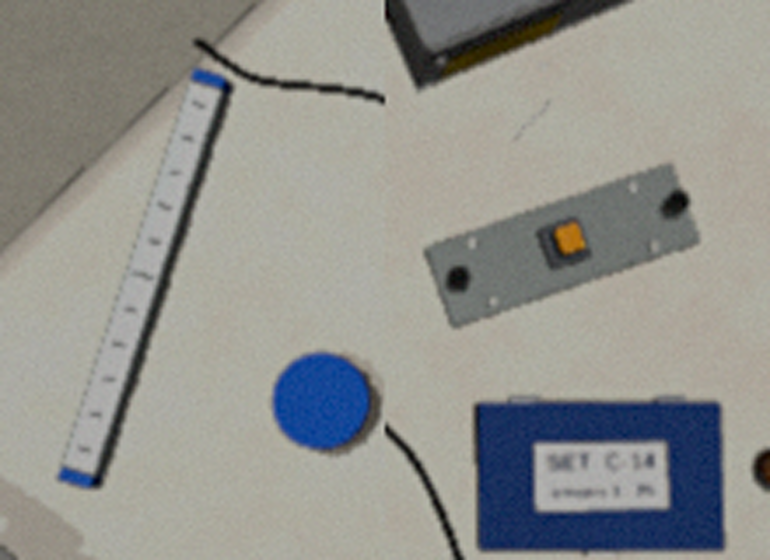

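The tube centre is about (0.388, 0.288) with its axis at -16.8°. The stand's centre is about (0.410, -0.209) with its axis at -70.8°. Next I go above the tube.

Emit:
drive_tool(
  offset=[
    [-0.785,-0.43,0.22],
    [-0.785,-0.43,0.22],
    [-0.785,-0.43,0.22],
    [-0.785,-0.43,0.22],
    [-0.785,-0.43,0.22],
    [-0.785,-0.43,0.22],
    [-0.785,-0.43,0.22],
    [-0.785,-0.43,0.22],
    [0,0,0],
    [0,0,0],
  ],
  turn=[
    [0,0,0],
    [0,0,0],
    [0,0,0],
    [0,0,0],
    [0,0,0],
    [0,0,0],
    [0,0,0],
    [0,0,0],
    [0,0,-0.88],
    [0,0,0],
  ],
  hand=[1,1,1,1,1,1,1,1,1,1],
  newtons=80,
)

```text
time_s: 1.35
position: [0.3879, 0.2873, 0.1607]
tool_rot: [[-0.957, 0.291, -0.001], [0.291, 0.957, -0.0], [0.001, -0.0, -1.0]]
ft_force: [0.2, 0.9, 0.7]
grip_width: 0.0854
gripper_force: 0.0
```

```bash
python3 - <<'E'
from h import *
ci=camera_info("wrist");im=get_image("wrist");cv2.imwrite("pics/w1.png",im);np.save("ci1.npy",ci,allow_pickle=True)
s=observe();print(s["time_s"],s["position"],s["tool_rot"])
m,b=blobs(im,(95,120,50),(130,255,255),(0,0,640,480),100)
for c,a in b: print(c,a,ray(ci,c,.03))
E
```

```text
1.4 [0.38777534 0.28753398 0.16079948] [[-9.56672539e-01  2.91165743e-01 -4.03993969e-04]
 [ 2.91165813e-01  9.56672595e-01 -1.25015572e-04]
 [ 3.50089707e-04 -2.37228197e-04 -9.99999911e-01]]
[324.22850123  36.8968059 ] 407 [0.24864431 0.33176809 0.03      ]
[115.06261343 176.68481549] 6612 [0.29520186 0.14358875 0.03      ]
[324.81920904 380.70056497] 177 [0.52479174 0.24910857 0.03      ]
```

View pics/w1.png

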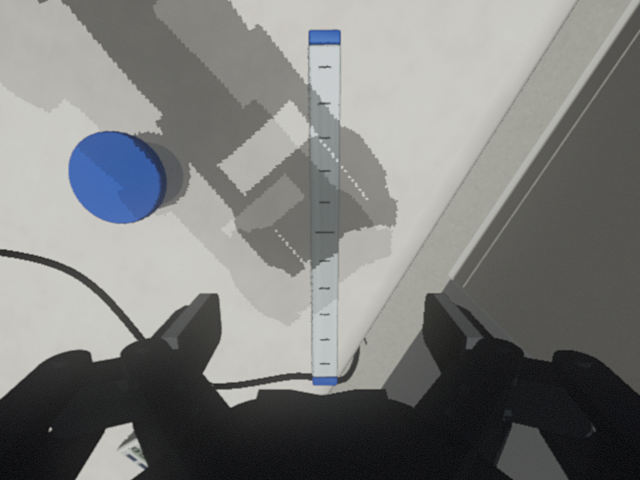

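The wrist view shows the tube upright in the picture at column 324, with the centre mark at (325,232), the near cap at (324,37) and the far cap at (325,381).

```bash
python3 - <<'E'
from h import *
ci=np.load("ci1.npy",allow_pickle=True).item()
c=ray(ci,(324.7,232.2),.03);e=ray(ci,(325,30),.03);f=ray(ci,(325,386),.03)
print(c,e,f,np.degrees(np.arctan2(*(f-e)[1::-1])),np.linalg.norm(f-e),(e+f)/2)
s=observe();print((np.array(s["tool_rot"]).T@(c-s["position"]))/.04)
F=[];T=[]
for i in range(12):
    get_image("wrist");s=observe();F.append(s["ft_force"]);T.append(s["wrist_torque"])
print(np.mean(F,0),np.std(F,0),np.mean(T,0),np.std(T,0),s["time_s"])
E
```

```text
[0.38725811 0.29039473 0.03      ] [0.24458432 0.33357049 0.03      ] [0.53042239 0.24759273 0.03      ] -16.740859029468936 0.29848881671193916 [0.38750335 0.29058161 0.03      ]
[0.0320495 0.0654308 3.2699831]
[-0.18895824  0.19564772  0.19530217] [0.46087368 0.40252198 0.47047661] [0.00049416 0.00506954 0.01170586] [0.04073715 0.0244304  0.02565361] 2.0
```

Emit:
drive_tool(
  offset=[
    [0,0.05,0.5],
    [0,0,0.7],
    [0,0,0.8],
    [0,0,0.8],
    [0,0,0.6],
    [0,0,0.4],
    [0,0,0.1],
    [0,0,0],
    [0,0,0],
    [0,0,0],
  ],
  turn=[
    [0,0,0],
    [0,0,0],
    [0,0,0],
    [0,0,0],
    [0,0,0],
    [0,0,0],
    [0,0,0],
    [0,0,0],
    [0,0,0],
    [0,0,0],
  ],
  hand=[1,1,1,1,1,1,1,1,0.2,0.2],
  newtons=80,
)

```text
time_s: 3.25
position: [0.3887, 0.2896, 0.0054]
tool_rot: [[-0.957, 0.289, 0.001], [0.289, 0.957, 0.0], [-0.001, 0.001, -1.0]]
ft_force: [0.2, -0.1, 0.1]
grip_width: 0.0515
gripper_force: 0.0
```

Emit:
drive_tool(
  offset=[
    [0,0,0],
    [0,0,0],
    [0,0,0],
    [0,0,0],
    [0,0,0],
    [0,0,0],
    [0,0,0],
    [0,0,0],
    [0,0,0],
    [0,0,0],
  ],
  turn=[
    [0,0,0],
    [0,0,0],
    [0,0,0],
    [0,0,0],
    [0,0,0],
    [0,0,0],
    [0,0,0],
    [0,0,0],
    [0,0,0],
    [0,0,0],
  ],
  hand=[0,0,0,0,0,0,0,0,0,0],
  newtons=80,
)

```text
time_s: 4.5
position: [0.3886, 0.2895, 0.0054]
tool_rot: [[-0.957, 0.289, 0.001], [0.289, 0.957, 0.0], [-0.001, 0.0, -1.0]]
ft_force: [-1.0, -1.2, 6.0]
grip_width: 0.0222
gripper_force: 79.7
```

Emit:
drive_tool(
  offset=[
    [0,0,-0.05],
    [0,0,-0.08],
    [0,0,-0.1],
    [0,0,-0.1],
    [0,0,-0.1],
    [0,0,-0.05],
    [0,0,0],
    [0,0,0],
    [0,0,0],
    [0,0,0],
  ],
  turn=[
    [0,0,0],
    [0,0,0],
    [0,0,0],
    [0,0,0],
    [0,0,0],
    [0,0,0],
    [0,0,0],
    [0,0,0],
    [0,0,0],
    [0,0,0],
  ],
  hand=[0,0,0,0,0,0,0,0,0,0],
  newtons=80,
)

```text
time_s: 5.75
position: [0.3885, 0.2895, 0.024]
tool_rot: [[-0.957, 0.289, -0.0], [0.289, 0.957, -0.0], [0.0, -0.0, -1.0]]
ft_force: [0.1, 0.4, -4.5]
grip_width: 0.0229
gripper_force: 78.5
```

```bash
cat >> h.py <<'E'
def weigh(n=16):
    F=[];T=[]
    for i in range(n):
        im=get_image("wrist");s=observe();F.append(s["ft_force"]);T.append(s["wrist_torque"])
    F,T=np.mean(F,0),np.mean(T,0);R=np.array(s["tool_rot"])
    print("t",s["time_s"],"F",F,"T",T,"T tool",R.T@T,"pos",s["position"],"w",s["grip_width"],s["gripper_force"])
    # gravity W at r from tool axis: T = r x (0,0,Fz)
    r=np.array([-T[1],T[0],0])/F[2]; print("r world",r,"along tool x,y mm",1e3*(R.T@r)[:2]); return im
E
python3 - <<'E'
from h import *
im=weigh();ci=camera_info("wrist");cv2.imwrite("pics/w2.png",im)
m,b=blobs(im,(95,120,50),(130,255,255),(290,0,360,480),60)
for c,a in b: print(c,a,ray(ci,c,.05))
E
```

```text
t 6.55 F [ 0.1199525   0.10877927 -3.75895235] T [0.07082041 0.2330732  0.00908561] T tool [-0.00032327  0.24359511 -0.00908377] pos [0.38849542 0.28946337 0.02413285] w 0.022562251140131502 78.45694541931152
r world [ 0.06200483 -0.01884046 -0.        ] along tool x,y mm [-64.80397104  -0.08596825]
```

```bash
python3 - <<'E'
from h import *
im=get_image("scene");cv2.imwrite("pics/s1.png",cv2.resize(im[180:420,130:400],None,fx=2.4,fy=2.4))
E
```

```text
(no output)
```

View pics/s1.png

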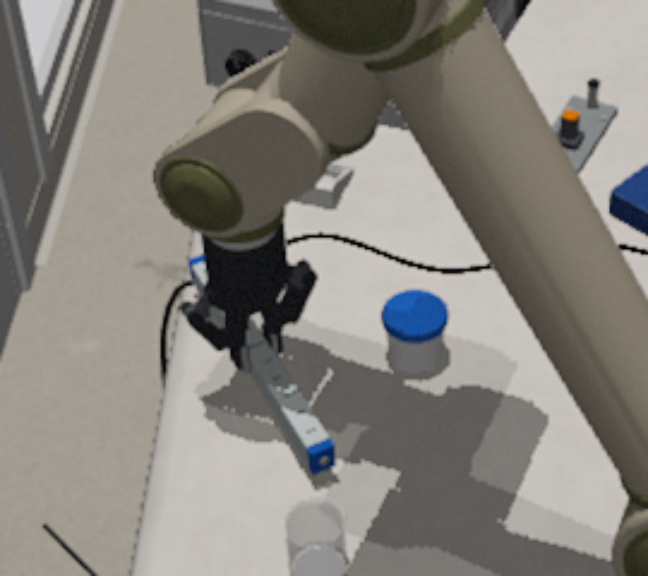

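The tube hangs about level from its middle. Balance is about 63 mm toward the far end (tool -x). I set it down and regrip there.

Emit:
drive_tool(
  offset=[
    [0,0,0.1],
    [0,0,0.12],
    [0,0,0.12],
    [0,0,0.08],
    [0,0,0.04],
    [0,0,0],
    [0,0,0],
    [0,0,0],
    [0,0,0],
    [0,0,0],
  ],
  turn=[
    [0,0,0],
    [0,0,0],
    [0,0,0],
    [0,0,0],
    [0,0,0],
    [0,0,0],
    [0,0,0],
    [0,0,0],
    [0,0,0],
    [0,0,0],
  ],
  hand=[0,0,0,0,0,0,0.7,0.7,0.7,0.7],
  newtons=80,
)

```text
time_s: 7.85
position: [0.3886, 0.2895, 0.0058]
tool_rot: [[-0.957, 0.289, 0.0], [0.289, 0.957, 0.0], [-0.0, 0.0, -1.0]]
ft_force: [-0.5, 0.0, -0.8]
grip_width: 0.0595
gripper_force: 0.0
```

Emit:
drive_tool(
  offset=[
    [0,0,0],
    [0,0,0],
    [-0.4,0,0],
    [-0.5,0,0],
    [-0.4,0,0],
    [-0.28,0,0],
    [0,0,0],
    [0,0,0],
    [0,0,0],
    [0,0,0],
  ],
  turn=[
    [0,0,0],
    [0,0,0],
    [0,0,0],
    [0,0,0],
    [0,0,0],
    [0,0,0],
    [0,0,0],
    [0,0,0],
    [0,0,0],
    [0,0,0],
  ],
  hand=[0.7,0.7,0.7,0.7,0.7,0.7,0.7,0,0,0],
  newtons=80,
)

```text
time_s: 9.1
position: [0.4485, 0.2714, 0.006]
tool_rot: [[-0.957, 0.289, -0.0], [0.289, 0.957, 0.0], [0.0, -0.0, -1.0]]
ft_force: [-2.2, 0.3, 5.4]
grip_width: 0.0222
gripper_force: 79.4
```

Emit:
drive_tool(
  offset=[
    [0,0,0],
    [0,0,0],
    [0,0,0],
    [0,0,0],
    [0,0,0],
    [0,0,0],
    [0,0,0],
    [0,0,0],
    [0,0,0],
    [0,0,0],
  ],
  turn=[
    [0,0,0],
    [0,0,0],
    [0,0,0],
    [0,0,0],
    [0,0,0],
    [0,0,0],
    [0,0,0],
    [0,0,0],
    [0,0,0],
    [0,0,0],
  ],
  hand=[0,0,0,0,0,0,0,0,0,0],
  newtons=80,
)

```text
time_s: 10.35
position: [0.4485, 0.2714, 0.006]
tool_rot: [[-0.957, 0.289, -0.0], [0.289, 0.957, 0.0], [0.0, -0.0, -1.0]]
ft_force: [-2.6, 0.2, 5.1]
grip_width: 0.0226
gripper_force: 79.4
```

Emit:
drive_tool(
  offset=[
    [0,0,-0.05],
    [0,0,-0.08],
    [0,0,-0.1],
    [0,0,-0.1],
    [0,0,-0.1],
    [0,0,-0.05],
    [0,0,0],
    [0,0,0],
    [0,0,0],
    [0,0,0],
  ],
  turn=[
    [0,0,0],
    [0,0,0],
    [0,0,0],
    [0,0,0],
    [0,0,0],
    [0,0,0],
    [0,0,0],
    [0,0,0],
    [0,0,0],
    [0,0,0],
  ],
  hand=[0,0,0,0,0,0,0,0,0,0],
  newtons=80,
)

```text
time_s: 11.6
position: [0.4489, 0.2712, 0.0248]
tool_rot: [[-0.957, 0.289, -0.0], [0.289, 0.957, -0.0], [0.0, -0.0, -1.0]]
ft_force: [0.4, 0.6, -4.5]
grip_width: 0.0227
gripper_force: 78.5
```

```bash
python3 - <<'E'
from h import *
im=weigh(40);cv2.imwrite("pics/w3.png",im)
E
```

```text
t 13.6 F [-0.03680186 -0.03716391 -3.89124616] T [-0.00955892 -0.01345916 -0.00456815] T tool [ 0.00525338 -0.01564999  0.00456832] pos [0.44897159 0.27116954 0.024918  ] w 0.02238826468550619 78.4786605834961
r world [-0.00345883  0.00245652 -0.        ] along tool x,y mm [4.02184404 1.3500926 ]
```

Balance is about 3.5 mm along tool +x from this grip, at roughly 0.4 kg. The tool sits 6 mm above the underside, so the final TCP height is about 0.056. Next I lift and carry it over.

Emit:
drive_tool(
  offset=[
    [0,0,-0.3],
    [0,0,-0.6],
    [0,0,-0.7],
    [0,0,-0.6],
    [0,0,-0.3],
    [-0.05,-0.3,0],
    [-0.1,-0.6,0],
    [-0.1,-0.7,0],
    [-0.1,-0.7,0],
    [-0.1,-0.7,0],
  ],
  turn=[
    [0,0,0],
    [0,0,0],
    [0,0,0],
    [0,0,0],
    [0,0,0],
    [0,0,0],
    [0,0,0],
    [0,0,0],
    [0,0,0],
    [0,0,0],
  ],
  hand=[0,0,0,0,0,0,0,0,0,0],
  newtons=80,
)

```text
time_s: 14.85
position: [0.4305, 0.1496, 0.124]
tool_rot: [[-0.957, 0.29, -0.002], [0.29, 0.957, -0.0], [0.002, -0.001, -1.0]]
ft_force: [0.4, 0.0, -4.9]
grip_width: 0.0225
gripper_force: 78.9
```

Emit:
drive_tool(
  offset=[
    [-0.1,-0.7,0],
    [-0.1,-0.7,0],
    [-0.05,-0.4,0],
    [-0.03,-0.2,0],
    [0,0,0],
    [0,0,0],
    [0,0,0],
    [0,0,0],
    [0,0,0],
    [0,0,0],
  ],
  turn=[
    [0,0,0],
    [0,0,0],
    [0,0,0],
    [0,0,0],
    [0,0,0.3],
    [0,0,0.6],
    [0,0,0.9],
    [0,0,0.9],
    [0,0,0.9],
    [0,0,0.9],
  ],
  hand=[0,0,0,0,0,0,0,0,0,0],
)

```text
time_s: 16.1
position: [0.4189, 0.0719, 0.1247]
tool_rot: [[-0.719, 0.695, -0.0], [0.695, 0.719, 0.0], [0.0, -0.0, -1.0]]
ft_force: [-0.1, -0.2, -3.7]
grip_width: 0.0227
gripper_force: 78.9
```

Emit:
drive_tool(
  offset=[
    [0,0,0],
    [0,0,0],
    [0,0,0],
    [0,0,0],
    [0,0,0],
    [0,0,0],
    [0,0,0],
    [0,0,0],
    [0,0,0],
    [0,0,0],
  ],
  turn=[
    [0,0,0.9],
    [0,0,0.9],
    [0,0,0.9],
    [0,0,0.9],
    [0,0,0.6],
    [0,0,0.3],
    [0,0,0],
    [0,0,0],
    [0,0,0],
    [0,0,0],
  ],
  hand=[0,0,0,0,0,0,0,0,0,0],
)

```text
time_s: 17.35
position: [0.419, 0.0713, 0.1249]
tool_rot: [[-0.329, 0.944, -0.0], [0.944, 0.329, 0.0], [0.0, 0.0, -1.0]]
ft_force: [0.1, -0.2, -3.5]
grip_width: 0.0229
gripper_force: 78.9
```

```bash
python3 - <<'E'
from h import *
im=weigh(40);s=observe();print(s["tool_rot"],s["q"])
ci=camera_info("wrist");cv2.imwrite("pics/w4.png",im);np.save("ci4.npy",ci,allow_pickle=True)
m,b=blobs(im,(8,150,120),(25,255,255),(0,0,640,480),20)
for c,a in b: print("pad",c,a,ray(ci,c,.05))
print((np.array(s["tool_rot"]).T@(np.array([.410,-.209,.16])-s["position"]))/.04)
E
```

```text
t 19.35 F [ 4.11112536e-03 -1.11182505e-03 -3.91000897e+00] T [-0.01460841 -0.01232546  0.00363526] T tool [-0.00684263 -0.01784672 -0.00363467] pos [0.41904113 0.07127829 0.12491764] w 0.02291010292329871 78.87441158294678
r world [-0.00315228  0.00373616 -0.        ] along tool x,y mm [ 4.5643418  -1.75001744]
[[-3.28499871e-01  9.44504015e-01 -2.30114748e-05]
 [ 9.44504015e-01  3.28499871e-01 -2.05740705e-05]
 [-1.18730257e-05 -2.84930098e-05 -1.00000000e+00]] [-6.39297744e+00  1.66398909e+01  1.02837979e+02 -1.51430112e-03
  6.05233095e+01 -2.55699813e+01]
[-6.54385932 -2.51529419 -0.87690973]
```

View pics/w4.png

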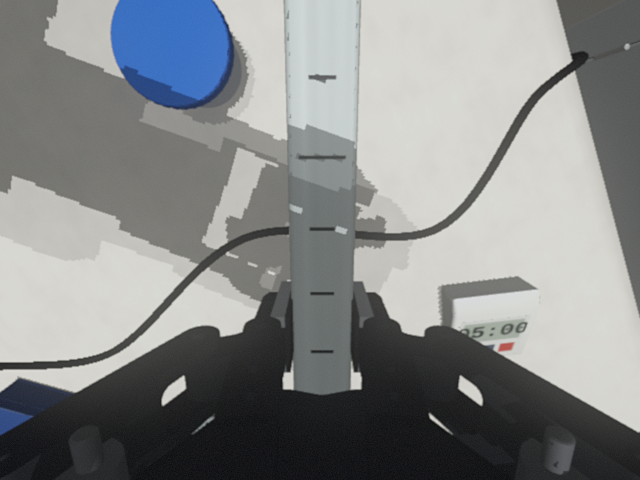

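The wrist view shows the tube straight in the fingers, with its centre mark at (322,157) and the timer untouched. I check the pad position using the scene view.

```bash
python3 - <<'E'
from h import *
im=cv2.imread("pics/scene0.png");ci=camera_info("scene")
m,b=blobs(im,(5,150,90),(25,255,255),(340,200,400,270),5)
for c,a in b: print("orange",c,a,ray(ci,c,.05),ray(ci,c,.047))
ys,xs=np.nonzero(m);print(xs.min(),xs.max(),ys.min(),ys.max())
m,b=blobs(im,(0,0,0),(180,255,60),(340,200,400,270),4)
for c,a in b: print("blk",c,a,ray(ci,c,.0455))
for p in([.410,-.209,.05],[.436,-.284,.0455],[.3835,-.1335,.0455]):
    M=ci["world_to_cam"]@np.array(p+[1]);print(ci["fx"]*M[0]/M[2]+ci["cx"],ci["fy"]*M[1]/M[2]+ci["cy"])
E
```

```text
orange [367.15384615 227.88461538] 26 [ 0.40912122 -0.20547442  0.05      ] [ 0.41163636 -0.20871683  0.047     ]
364 370 226 230
blk [363.42424242 203.54545455] 33 [ 0.50009564 -0.29693533  0.0455    ]
blk [393.2 213. ] 5 [ 0.40530314 -0.31979837  0.0455    ]
blk [376.81818182 214.72727273] 11 [ 0.43429261 -0.27962341  0.0455    ]
blk [366.88461538 233.65384615] 52 [ 0.39590869 -0.18892544  0.0455    ]
blk [366.13043478 239.60869565] 23 [ 0.37976896 -0.16647247  0.0455    ]
blk [356.4 245.4] 15 [ 0.38213988 -0.1281786   0.0455    ]
blk [389.54794521 266.45205479] 73 [ 0.26142013 -0.12055284  0.0455    ]
367.71914458403313 227.2233743946441
377.3150947882262 213.8735557445727
357.29738059261416 244.32270250056038
```

Emit:
drive_tool(
  offset=[
    [-0.3,-0.114,0],
    [-0.6,-0.227,0],
    [-0.8,-0.303,0],
    [-0.85,-0.322,0],
    [-0.85,-0.322,0],
    [-0.85,-0.322,0],
    [-0.85,-0.322,0],
    [-0.8,-0.303,0],
    [-0.5,-0.189,0],
    [-0.23,-0.087,0],
  ],
  turn=[
    [0,0,0],
    [0,0,0],
    [0,0,0],
    [0,0,0],
    [0,0,0],
    [0,0,0],
    [0,0,0],
    [0,0,0],
    [0,0,0],
    [0,0,0],
  ],
  hand=[0,0,0,0,0,0,0,0,0,0],
)

```text
time_s: 20.6
position: [0.4108, -0.2137, 0.1248]
tool_rot: [[-0.327, 0.945, -0.0], [0.945, 0.327, -0.0], [-0.0, -0.0, -1.0]]
ft_force: [-0.0, 0.1, -4.3]
grip_width: 0.0226
gripper_force: 78.9
```

Emit:
drive_tool(
  offset=[
    [0,0,0],
    [0,0,0],
    [0,0,0.2],
    [0,0,0.3],
    [0,0,0.3],
    [0,0,0.25],
    [0,0,0.15],
    [0,0,0.1],
    [0,0,0],
    [0,0,0],
  ],
  turn=[
    [0,0,0],
    [0,0,0],
    [0,0,0],
    [0,0,0],
    [0,0,0],
    [0,0,0],
    [0,0,0],
    [0,0,0],
    [0,0,0],
    [0,0,0],
  ],
  hand=[0,0,0,0,0,0,0,0,0,0],
)

```text
time_s: 21.85
position: [0.4114, -0.2123, 0.0732]
tool_rot: [[-0.328, 0.945, 0.0], [0.945, 0.328, -0.0], [-0.001, 0.0, -1.0]]
ft_force: [-0.3, -0.2, -3.6]
grip_width: 0.0226
gripper_force: 78.9
```

```bash
python3 - <<'E'
from h import *
im=weigh(20);s=observe()
d=np.array([.4113,-.2123,.056])-s["position"];print(np.array(s["tool_rot"]).T@d/.04)
t=get_image("top");sc=get_image("scene");ci=camera_info("wrist");np.save("ci5.npy",ci,allow_pickle=True)
cv2.imwrite("pics/w5.png",im)
a=cv2.resize(sc[150:310,290:450],None,fx=2.5,fy=2.5);b=cv2.resize(im,(533,400))[:, :400]
cv2.imwrite("pics/s5.png",np.hstack([a,b]))
E
```

```text
t 22.85 F [ 0.0145082   0.12393564 -3.91504404] T [-0.01739785 -0.00760944  0.00708901] T tool [-0.00147254 -0.01893221 -0.00708844] pos [ 0.41128953 -0.21220704  0.07292595] w 0.022575065928342512 78.91623258590698
r world [-0.00194364  0.00444385 -0.        ] along tool x,y mm [ 4.83570584 -0.37610915]
[-0.00227784 -0.00050367  0.42314883]
```

View pics/s5.png

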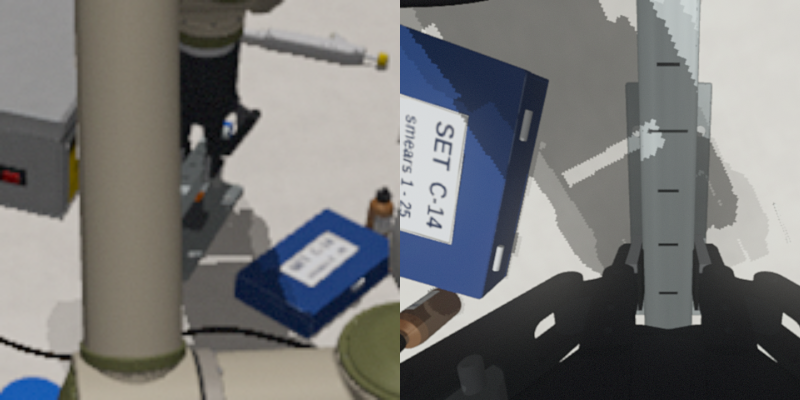

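In the wrist view the tube is centred over the base plate (plate edges at 626 and 713, tube from 637 to 701 in the right panel). I lower it gently.

Emit:
drive_tool(
  offset=[
    [0,0,0.1],
    [0,0,0.1],
    [0,0,0.08],
    [0,0,0.06],
    [0,0,0.03],
    [0,0,0.01],
    [0,0,0],
    [0,0,0],
    [0,0,0],
    [0,0,0],
  ],
  turn=[
    [0,0,0],
    [0,0,0],
    [0,0,0],
    [0,0,0],
    [0,0,0],
    [0,0,0],
    [0,0,0],
    [0,0,0],
    [0,0,0],
    [0,0,0],
  ],
  hand=[0,0,0,0,0,0,0,0,0,0],
)

```text
time_s: 24.2
position: [0.4113, -0.2122, 0.0578]
tool_rot: [[-0.328, 0.945, 0.0], [0.945, 0.328, -0.0], [-0.0, 0.0, -1.0]]
ft_force: [0.7, -0.8, -3.8]
grip_width: 0.0224
gripper_force: 78.9
```

Emit:
drive_tool(
  offset=[
    [0,0,0.01],
    [0,0,0.01],
    [0,0,0.01],
    [0,0,0],
    [0,0,0],
    [0,0,0],
    [0,0,0],
    [0,0,0],
    [0,0,0],
    [0,0,0],
  ],
  turn=[
    [0,0,0],
    [0,0,0],
    [0,0,0],
    [0,0,0],
    [0,0,0],
    [0,0,0],
    [0,0,0],
    [0,0,0],
    [0,0,0],
    [0,0,0],
  ],
  hand=[0,0,0,0,0,0,0,0,0,0],
)

```text
time_s: 25.45
position: [0.4113, -0.2122, 0.0565]
tool_rot: [[-0.329, 0.945, 0.0], [0.945, 0.329, -0.0], [-0.0, -0.0, -1.0]]
ft_force: [-0.3, -0.5, -3.7]
grip_width: 0.0225
gripper_force: 78.9
```

```bash
python3 -c "
from h import *
weigh(8)"
```

```text
t 25.85 F [ 0.18537149  0.08887499 -4.23573294] T [ 0.00072227 -0.00475433 -0.0006041 ] T tool [-0.00472776 -0.00087954  0.0006041 ] pos [ 0.41129    -0.21220443  0.05651659] w 0.022793095864208628 78.9143443107605
r world [-0.00112243 -0.00017052 -0.        ] along tool x,y mm [ 0.20764864 -1.1161621 ]
```

Not in contact yet. I keep lowering in 0.4 mm steps.

Emit:
drive_tool(
  offset=[
    [0,0,0.01],
    [0,0,0],
    [0,0,0.01],
    [0,0,0],
    [0,0,0],
    [0,0,0],
    [0,0,0],
    [0,0,0],
    [0,0,0],
    [0,0,0],
  ],
  turn=[
    [0,0,0],
    [0,0,0],
    [0,0,0],
    [0,0,0],
    [0,0,0],
    [0,0,0],
    [0,0,0],
    [0,0,0],
    [0,0,0],
    [0,0,0],
  ],
  hand=[0,0,0,0,0,0,0,0,0,0],
)

```text
time_s: 27.1
position: [0.4113, -0.2122, 0.056]
tool_rot: [[-0.328, 0.945, 0.0], [0.945, 0.328, -0.0], [-0.0, 0.0, -1.0]]
ft_force: [-2.1, 1.1, 5.3]
grip_width: 0.0223
gripper_force: 79.9
```

```bash
python3 -c "
from h import *
weigh(10)"
```

```text
t 27.6 F [-2.12456006  1.13914944  5.35764144] T [ 0.26729056  0.35551069 -0.01087976] T tool [0.2479841  0.36923735 0.01086884] pos [ 0.41132094 -0.21220822  0.05596881] w 0.022833031275481367 79.93778586387634
r world [-0.06635582  0.04988959  0.        ] along tool x,y mm [ 68.91814717 -46.28558148]
```

Contact has been made, with about 9 N on the pad. I ease up 0.2 mm, soften the grip to 20 N, then open.

Emit:
drive_tool(
  offset=[
    [0,0,-0.005],
    [0,0,0],
    [0,0,0],
    [0,0,0],
    [0,0,0],
    [0,0,0],
    [0,0,0],
    [0,0,0],
    [0,0,0],
    [0,0,0],
  ],
  turn=[
    [0,0,0],
    [0,0,0],
    [0,0,0],
    [0,0,0],
    [0,0,0],
    [0,0,0],
    [0,0,0],
    [0,0,0],
    [0,0,0],
    [0,0,0],
  ],
  hand=[0,0,0,0,0,0,0,0,0,0],
  newtons=20,
)

```text
time_s: 28.85
position: [0.4113, -0.2122, 0.056]
tool_rot: [[-0.328, 0.945, 0.0], [0.945, 0.328, -0.0], [-0.0, 0.0, -1.0]]
ft_force: [-2.6, 1.4, 6.5]
grip_width: 0.0227
gripper_force: 79.9
```

```bash
python3 -c "
from h import *
weigh(6)"
```

```text
t 29.15 F [-2.04068299  1.12675211  4.95771265] T [0.22284249 0.33821959 0.01226586] T tool [ 0.24626665  0.32156435 -0.01228105] pos [ 0.41131617 -0.21224452  0.05599062] w 0.022876695326463258 79.9239706993103
r world [-0.06822089  0.04494865  0.        ] along tool x,y mm [ 64.8612648  -49.67381365]
```

Emit:
drive_tool(
  offset=[
    [0,0,-0.006],
    [0,0,0],
    [0,0,0],
    [0,0,0],
    [0,0,0],
    [0,0,0],
    [0,0,0],
    [0,0,0],
    [0,0,0],
    [0,0,0],
  ],
  turn=[
    [0,0,0],
    [0,0,0],
    [0,0,0],
    [0,0,0],
    [0,0,0],
    [0,0,0],
    [0,0,0],
    [0,0,0],
    [0,0,0],
    [0,0,0],
  ],
  hand=[0,0,0,0,0,0,0,0,0,0],
  newtons=20,
)

```text
time_s: 30.4
position: [0.4113, -0.2122, 0.0561]
tool_rot: [[-0.328, 0.945, -0.0], [0.945, 0.328, 0.0], [0.0, -0.0, -1.0]]
ft_force: [-0.3, 0.3, -3.9]
grip_width: 0.0224
gripper_force: 79.2
```

```bash
python3 -c "
from h import *
weigh(6)"
```

```text
t 30.7 F [ 0.02230736  0.05962513 -3.62029029] T [ 0.00503204 -0.00474007 -0.00331459] T tool [-0.00613001  0.00319595  0.00331438] pos [ 0.41127382 -0.21220091  0.05616647] w 0.022875969667085893 79.22324895858765
r world [-0.00130931 -0.00138996 -0.        ] along tool x,y mm [-0.88274617 -1.69322697]
```

The load on the stand is near zero, with a gap under 0.2 mm. Release.

Emit:
drive_tool(
  offset=[
    [0,0,0],
    [0,0,0],
    [0,0,0],
    [0,0,0],
    [0,0,0],
    [0,0,0],
    [0,0,0],
    [0,0,0],
    [0,0,0],
    [0,0,0],
  ],
  turn=[
    [0,0,0],
    [0,0,0],
    [0,0,0],
    [0,0,0],
    [0,0,0],
    [0,0,0],
    [0,0,0],
    [0,0,0],
    [0,0,0],
    [0,0,0],
  ],
  hand=[0.27,0.29,0.3,0.31,0.32,0.33,0.33,0.33,0.33,0.33],
  newtons=20,
)

```text
time_s: 31.95
position: [0.4113, -0.2122, 0.0562]
tool_rot: [[-0.328, 0.945, 0.0], [0.945, 0.328, 0.0], [0.0, 0.0, -1.0]]
ft_force: [0.2, -0.4, -0.1]
grip_width: 0.028
gripper_force: 0.0
```

```bash
python3 - <<'E'
from h import *
im=weigh(4);ci=camera_info("wrist");cv2.imwrite("pics/w6.png",np.hstack([cv2.resize(cv2.imread("pics/w5.png"),(400,300)),cv2.resize(im,(400,300))]))
E
```

```text
t 32.15 F [-0.48363832 -0.23947325  0.28703371] T [ 0.00741551  0.00226727 -0.00563834] T tool [-0.00029478  0.00774901  0.00563801] pos [ 0.41127513 -0.2121854   0.05614294] w 0.028103035042944625 0.0
r world [-0.00789895  0.025835    0.        ] along tool x,y mm [26.99609487  1.02533051]
```

View pics/w6.png

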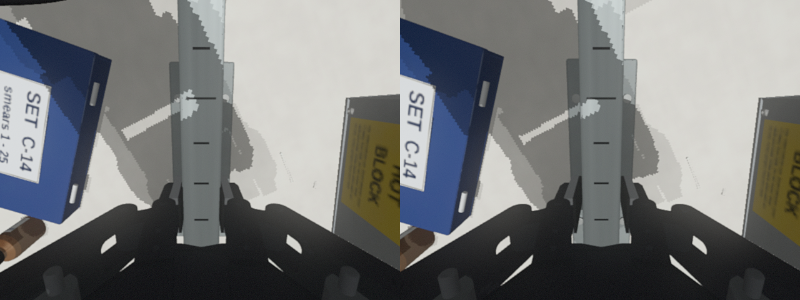

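The marks sit in the same rows before and after release, so the tube stays level by itself. I open wider and withdraw straight up.

Emit:
drive_tool(
  offset=[
    [0,0,0],
    [0,0,0],
    [0,0,0],
    [0,0,0],
    [0,0,0],
    [0,0,-0.1],
    [0,0,-0.2],
    [0,0,-0.3],
    [0,0,-0.4],
    [0,0,-0.5],
  ],
  turn=[
    [0,0,0],
    [0,0,0],
    [0,0,0],
    [0,0,0],
    [0,0,0],
    [0,0,0],
    [0,0,0],
    [0,0,0],
    [0,0,0],
    [0,0,0],
  ],
  hand=[0.4,0.45,0.5,0.55,0.6,0.6,0.6,0.6,0.6,0.6],
)

```text
time_s: 33.4
position: [0.4112, -0.2122, 0.1173]
tool_rot: [[-0.328, 0.945, 0.0], [0.945, 0.328, -0.0], [-0.0, 0.0, -1.0]]
ft_force: [-0.8, -0.7, -0.2]
grip_width: 0.0515
gripper_force: 0.0
```

Emit:
drive_tool(
  offset=[
    [0,0,-0.5],
    [0,0,-0.5],
    [0,0,-0.5],
    [0,0,-0.3],
    [0,0,-0.1],
    [0,0,0],
    [0,0,0],
    [0,0,0],
    [0,0,0],
    [0,0,0],
  ],
  turn=[
    [0,0,0],
    [0,0,0],
    [0,0,0],
    [0,0,0],
    [0,0,0],
    [0,0,0],
    [0,0,0],
    [0,0,0],
    [0,0,0],
    [0,0,0],
  ],
  hand=[0.6,0.6,0.6,0.6,0.6,0.6,0.6,0.6,0.6,0.6],
)

```text
time_s: 34.65
position: [0.4113, -0.2122, 0.1921]
tool_rot: [[-0.328, 0.945, -0.0], [0.945, 0.328, 0.0], [0.0, -0.0, -1.0]]
ft_force: [0.1, 0.1, -0.1]
grip_width: 0.0513
gripper_force: 0.0
```

```bash
python3 - <<'E'
from h import *
im=get_image("wrist");sc=get_image("scene");print(observe()["time_s"])
cv2.imwrite("pics/f.png",np.hstack([cv2.resize(im,(400,300)),cv2.resize(sc[150:300,310:510],(400,300))]))
E
```

```text
34.75
```

View pics/f.png

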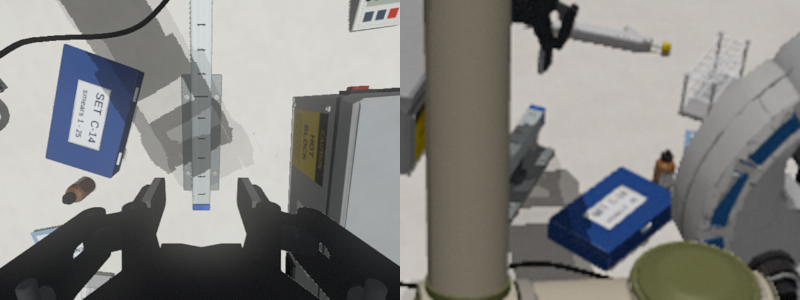

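```bash
python3 - <<'E'
from h import *
g=cv2.cvtColor(cv2.imread("pics/w6.png"),cv2.COLOR_BGR2GRAY)
for y0,y1 in((38,58),(88,108),(133,153),(174,194),(211,228)):
    print([round(float(np.sum(np.arange(y0,y1)*w)/w.sum()),2) for a in(g[:,:400],g[:,400:]) for p in[a[y0:y1,196:206].astype(float).mean(1)] for w in[np.clip(np.median(p)-8-p,0,None)]])
for r in("w5.png",): pass
im=get_image("wrist");ci=camera_info("wrist");h=im
m,b=blobs(im,(100,120,60),(130,255,255),(290,310,350,345),20)
ys,xs=np.nonzero(m);e=ray(ci,(xs.mean(),ys.max()+.5),.08);print(e)
p=h[100:340,318:326].mean((1,2));print([100+i for i in range(1,239) if p[i]<p[i-1] and p[i]<=p[i+1] and p[i]<np.median(p)-25])
for v in [100+i for i in range(1,239) if p[i]<p[i-1] and p[i]<=p[i+1] and p[i]<np.median(p)-25]: print(v,np.linalg.norm(ray(ci,(322,v),.08)-e))
E
```

```text
[47.85, 47.88]
[97.87, 97.88]
[142.69, 142.6]
[183.0, 182.77]
[219.36, 219.25]
[ 0.43878036 -0.2912441   0.08      ]
[118, 154, 189, 221, 252]
118 0.17302273172240765
154 0.14823872084317424
189 0.12284079971805688
221 0.09840589798267362
252 0.07354213623024199
```

```bash
python3 -c "
from rig import env
print(env.close_job())"
```

```text
the job is handed in; nothing more can be done
None
```

The tube is resting level by itself on the orange pad with the gripper withdrawn, its balance point found about 60 mm from the centre, and the job was handed in at about 35 s (no verdict was returned).

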